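Return the vee support block to its own bay

ROBOT

A 6-joint arm with a two-finger parallel gripper is mounted at the origin on a cart in front of the work surface, level with it; the furniture and walls round the work are solid. World frame = base frame: x ahead of the robot, y to its left, z up, the work surface at z = 0. Lengths are in mm, angles in rad, forces in N, time in s.
With the tool pointing down it reaches from about 275 to 725 mm from the base axis. Payload 5.6 kg.
Tool frame: the origin (TCP) lies on the mounting face of the last link; the fingertips stand 173 mm ahead of it and the grasp point (between the pads) lies 155 mm ahead of it; z points along the fingers, y is the line along which they close (so a half turn about z gives the same grasp; the last joint's range is limited). The gripper opens to 85 mm and grips with 20 to 120 N. Pads are 22 mm wide; open, the fingers measure 114 mm over their backs; the gripper's body (76 mm by 85 mm) begins 54 mm behind the grasp point. The pads swing forward as they close: fully open they stand 13 mm farther back than shut.
Start: joints at [1.625, 0.255, 0.108, 0, -1.424, -0.285], TCP at [125.789, 535.416, 404.683] pointing down, gripper open.
Joint ranges: [-2.95, 2.95], [-1.21, 1.97], [-1.09, 1.5], [-2.87, 1.71], [-2.94, -0.07], [-3.05, 3.05]. Speed limits (rad/s): [2.57, 2.57, 3.14, 3.14, 3.14, 3.14].

INTERFACE

Orientations are given as a unit quaternion [x, y, z, w].
In Python, from bench import * gives the robot as it stands.
- The arm moves only by the tool move_arm, never from a script. Its argument "motion" is a list of rows, each a list of 7 numbers: the turn, a rotation vector about the world's x, y, z in rad, then the shift along the world's x, y, z in mm, then the gripper's target within -1 to 1 (shut at 1, half-way at 0, fully open at -1). In form: [[rx, ry, rz, tx, ty, tz, grip], ...]. A call has 1 to 8 rows; each row shifts and turns the commanded pose from where the row before left it; what a row does not reach is not made up. A row lasts 1/8 s, in which the tool goes at most 62.5 mm and 10.7 degrees, less where a joint would pass 70% of its speed; a pose out of reach is approached as far as the arm can. A call with a gripper value outside its range is refused whole. The fingers move at their own pace and stop on an object; "newtons" is the grip in N (left out, the last holds). Time passes only in rows, so rows that do not move let the fingers close. It gives the time, the measured TCP pose, the force, the opening and the grip force at its end, in the units of the state.
- read_state(): the state, without advancing time (a new reading comes with each control period).
- get_image(name): name is "scene" or "top" or "wrist"; returns (picture, depth): 480x640x3 uint8, red, green, blue; 480x640 float32, mm along the optical axis (not along the pixel's ray), 0 where there is no reading.
- camera_info(name): a dict with "K" (3x3 intrinsics, pixels), "xyz" and "orientation" of the camera in the world. Camera axes: x right, y up, looking along -z (the intrinsics and any distortion apply to the point x, -y, -z); pixel columns grow to the right and rows downward; lengths in mm; the calibration is good to about 2 mm. A picture is of the moment at which its call begins: read the wrist's pose just before it. camera_info takes no time and is no camera call; for the wrist camera it gives the pose at the moment of the call.
- job_done(): hands the job in; it is judged then, once.
Trained networks look in the newest picture that a camera, given by its name, has taken for a name from the list of things; names that differ only in an ending like _2 or _b are one class to them, and where a whole thing is asked for, a point or a joint stands for the part that bears it (a point fixed in the world has none). Each returns a list of dicts, best first, with "score" (0 to 1); they miss things now and then, are a little off and sometimes report something else, mostly with a low value. They report only what shows in the picture. A call takes as long as a camera call.
- regions_of(camera, thing): "mask" (480x640 bool, what is visible of it) and "pixel" ([column, row] in pixels, amid what is visible of it).
The state is a dict: "time_s": time; "joint_pos": joint angles; "qd": joint speeds; "joint_torque": joint torques, N m; "eef_pos": TCP position; "tool_rot": TCP orientation; "ft_force": force on the tool from outside, world axes, zero at the start; "torque": the same for the moment, N m; "opening": finger opening in mm; "grip_force": force on a finger pad.
Only numpy, scipy, OpenCV 4.12 (cv2) and the standard library are available. Lean on these libraries where they do the work, as an engineer would, in place of code of your own. Each camera call takes 0.05 s, during which the arm holds its last target. There are 200 camera calls.

TASK

The wooden support block with the V groove is lying on the bench: put it back into its own bay of the storage rack, the one whose label shows the V. Swing that bay's keeper out of the way, slide the block in until it is fully home against the back, and swing the keeper shut again across the front; leave the other two bays, the bottles and the jug resting on the round cradle alone.

Things in the scene. Friction and masses are not known exactly. Their poses are not given: they have to be found in the camera images.
- vee_block: Loose wooden support block, 90 (x) x 88 (y) x 48 high mm, about 0.3 kg, with a cork-lined V groove 54 wide and 32 deep running along its x; too wide for most grippers, it slides on the bench (whose front edge is at world x = 0.36). Origin at the centre of its underside; half a turn leaves it the same.
- bay_vee: The vee block's own bay in the rack: its sloped label above the back wall shows a dark end view of a block with a deep V. Origin on the bench where the block's origin lies when it is fully home; x points from the mouth to the back wall, y to the left as seen from the mouth. Open-topped and without a floor: the block slides in along the bench.
- rack: Fixed rack of three such bays side by side, 108 apart, their order changes. In each bay's frame: plywood cheeks 40 high, inside faces at y = +47 and -47, flared to +52 and -52 over the first 15 at the mouth, front ends at x = -47; back wall face at x = +45, 54 high; label from there up to 92 high at x = +88. Rack origin: that of the middle bay; same axes.
- keeper_vee (a joint): Swing keeper of bay_vee, rad: 0 = shut across the mouth, grows as it swings out away from the bay, 1.6 = straight out, stop at 2.1, clear to the left. Steel bar 5 thick, 54 long, 18 to 32 above the bench, upright hinge (10 diameter) at x = -54, y = +54 in the bay's frame; stays where left (1 N at the pin moves it). Shut, its inside face is at x = -48.5: it shuts only behind a block that is home.
- keeper_vee_pin (a point): Upright round finger pin at the keeper's free end, 12 diameter, from 32 to 76 above the bench; the point is on its axis, 62 above the bench. It lies 50 from the hinge axis (shut: x = -55, y = +4 in the bay's frame).
- bay_round: Bay like bay_vee for the round cradle, empty; its label shows a block with a wide shallow round hollow. Leave it empty. Same frame.
- keeper_round (a joint): Keeper of bay_round, rad, 0 = shut. Leave it shut.
- bay_flat: Bay like bay_vee for the flat block, occupied; its label shows a plain rectangle. Same frame.
- keeper_flat (a joint): Keeper of bay_flat, rad, 0 = shut. Leave it shut.
- flat_block: Plain wooden block 90 x 88 x 48 high mm lying home in bay_flat. Origin at the centre of its underside.
- round_block: Cradle block 90 x 88 x 48 high mm with a round hollow, in use on the bench at the left, fixed. Origin at the centre of its underside; hollow along its x.
- vase: Painted jug, 166 long, about 110 thick, lying on the round cradle, its highest point about 160 above the bench, fixed and fragile: do not touch. Origin at the centre of its foot.
- ethanol_bottle: White bottle with a blue cap, 58 diameter, 130 high, loose; origin at the centre of its underside.
- resin_bottle: Amber bottle with a red cap, 52 diameter, 105 high, loose; origin at the centre of its underside.

How it is judged:
By the outcome, as a careful person would: the job done as asked, in the order asked, and still so for the second after the job is handed in, with the robot touching nothing.
It also fails if it takes over 72 s, if anything falls off the work surface, if the arm or the gripper's body presses on something with over 40 N, if the wrist force passes 120 N, or if a joint passes its speed limit or range.

## Working session

There is one attempt and no reset: what is moved stays moved. The work goes in short steps, Python scripts to look and compute and a tool call to move; the robot and the scene stay as the last step left them, time stands still between calls to the robot, and variables do not carry over. Pictures are saved under pics/ and viewed, at most 10 in all, crops included, and the job is handed in when it is done.

Besides the shell and the picture viewer there is one more tool, called after "Emit:" as a command line: name --pt "numbers of a row" for each row, then --argument value for the rest. move_arm: Moves the arm, as the interface text tells. Its arguments: {"type":"object","properties":{"motion":{"type":"array","items":{"type":"array","items":{"type":"number"}}},"newtons":{"type":"number"}},"required":["motion"]}

```bash
ls; mkdir -p pics
cat > h.py <<'E'
from bench import *
import numpy as np, cv2
from scipy.spatial.transform import Rotation as R
def save(n,p): cv2.imwrite(p,cv2.cvtColor(n,cv2.COLOR_RGB2BGR))
def cloud(cam,depth,info=None):
    i=info or camera_info(cam);K=np.array(i["K"]);v,u=np.mgrid[:480,:640]
    p=np.stack([(u-K[0,2])/K[0,0]*depth,-(v-K[1,2])/K[1,1]*depth,-depth],-1)
    return p@R.from_quat(i["orientation"]).as_matrix().T+np.array(i["xyz"])
E
python3 - <<'E'
from h import *
s=read_state();print(s)
for c in("scene","top"):
    print(camera_info(c))
    im,d=get_image(c);save(im,f"pics/{c}1.png");np.save(f"{c}1.npy",cloud(c,d))
    for t in("vee_block","bay_vee","keeper_vee","keeper_vee_pin","bay_round","bay_flat","ethanol_bottle","resin_bottle","vase","rack"):
        P=np.load(f"{c}1.npy")
        for r in regions_of(c,t)[:2]:
            m=r["mask"]&(d>0);q=P[m]
            print(c,t,round(r["score"],2),np.round(r["pixel"]),m.sum(),np.median(q,0).round(),np.percentile(q,2,0).round(),np.percentile(q,98,0).round()) if m.sum() else print(c,t,r["score"],r["pixel"])
E
```

```text
pics
{'time_s': 0.0, 'joint_pos': array([ 1.62456807e+00,  2.55770433e-01,  1.07015927e-01, -4.73233238e-04,
       -1.42389771e+00, -2.84580454e-01]), 'qd': array([ 0.00040754, -0.00039267, -0.00073345,  0.00162364,  0.00150893,
        0.00016772]), 'joint_torque': array([ 1.63544942e-04, -3.86630952e+01,  2.37943769e+01,  5.36507383e+00,
       -6.06039714e-03,  6.76067671e-06]), 'eef_pos': array([125.72451298, 535.27587574, 403.78785313]), 'tool_rot': array([ 9.93343836e-01, -1.15182930e-01, -7.44566784e-05,  9.54101027e-04]), 'ft_force': array([-0.51480085,  0.02960069, -0.03281064]), 'torque': array([-0.00175698, -0.05511862,  0.00888831]), 'grip_force': 0.0, 'opening': 85.73189824064931}
{'K': array([[500.96377617,   0.        , 318.65359448],
       [  0.        , 500.96377617, 240.18048533],
       [  0.        ,   0.        ,   1.        ]]), 'xyz': array([ 147.01183003, -831.94879762,  826.91371602]), 'orientation': array([ 0.40889021, -0.0932858 , -0.2085934 ,  0.88351307])}
scene vee_block 0.86 [301. 291.] 1840 [ 447. -119.   34.] [ 404. -168.    3.] [499. -76.  49.]
sce
[... 1632 characters left out ...]
. -108.   32.] [ 569. -126.   -1.] [596. -82.  77.]
top keeper_vee_pin 0.64 [350. 226.] 60 [ 582. -110.   33.] [ 570. -125.    7.] [590. -85.  77.]
top keeper_vee_pin 0.57 [455. 174.] 1360 [ 694. -343.   66.] [ 580. -398.   30.] [ 723. -293.   92.]
top bay_round 0.55 [408. 177.] 1606 [ 693. -242.   61.] [ 584. -292.    3.] [ 726. -186.   92.]
top bay_flat 0.9 [456. 175.] 1178 [ 697. -347.   69.] [ 581. -398.   33.] [ 723. -293.   92.]
top ethanol_bottle 0.85 [290. 190.] 677 [655.  25. 100.] [635.  -0.   0.] [690.  56. 132.]
top resin_bottle 0.58 [259. 212.] 474 [603. 100.  82.] [582.  79.  20.] [629. 126. 107.]
top vase 0.77 [182. 252.] 3069 [511. 252. 115.] [443. 196.  61.] [590. 326. 151.]
```

Run:
```python
import cv2
a=cv2.imread("pics/top1.png")[110:340,120:520];b=cv2.imread("pics/scene1.png")[150:410,230:530]
cv2.imwrite("pics/a.png",cv2.resize(a,None,fx=2,fy=2,interpolation=3));cv2.imwrite("pics/b.png",cv2.resize(b,None,fx=2.3,fy=2.3,interpolation=3))
```

```text
(no output)
```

View pics/a.png

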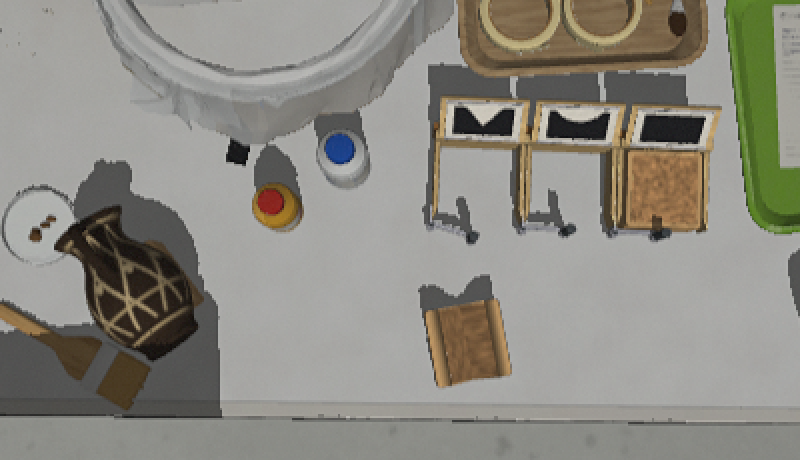

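View pics/b.png

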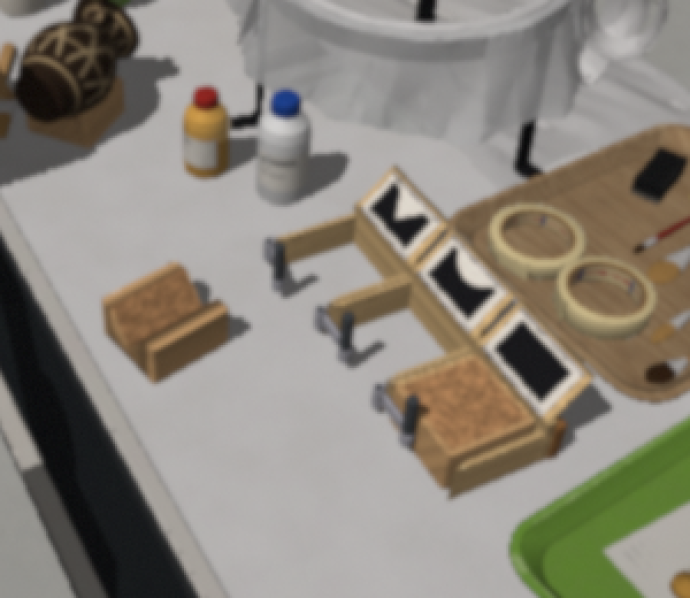

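The V bay is the leftmost one, at crop a (485,120). Its keeper is slightly ajar, with the pin at about a(470,237). The block lies at a(468,342), turned about 10°. I'll take a closer look with the wrist camera.

Emit:
move_arm --pt "0 0 0 22 -55 10 1" --pt "0 0 0 22 -55 10 1" --pt "0 0 0 22 -55 0 1" --pt "0 0 0 22 -55 0 1" --pt "0 0 0 22 -55 0 1" --pt "0 0 0 22 -55 0 1" --pt "0 0 0 22 -55 0 1" --pt "0 0 0 22 -55 0 1"

```text
time_s: 2.1
eef_pos: [301.7, 93.5, 425.2]
tool_rot: [0.993, -0.115, 0.001, -0.001]
ft_force: [1.5, 1.3, -0.2]
opening: -0.1
grip_force: 0.0
```

Emit:
move_arm --pt "0 0 0 22 -55 0 1" --pt "0 0 0 22 -55 0 1" --pt "0 0 0 22 -55 10 1" --pt "0 0 0 22 -55 10 1" --pt "0 0 0 20 -20 10 1" --pt "0 0 0 0 0 0 1" --pt "0 0 0 0 0 0 1"

```text
time_s: 2.98
eef_pos: [409.5, -144.3, 454.4]
tool_rot: [0.993, -0.115, -0.0, -0.0]
ft_force: [0.4, 0.3, -0.6]
opening: 0.2
grip_force: 0.0
```

Run:
```python
from h import *
i=camera_info("wrist");im,d=get_image("wrist");save(im,"pics/w1.png");P=cloud("wrist",d,i);np.save("w1.npy",P)
s=read_state();print(s["eef_pos"],s["tool_rot"],i["xyz"],s["time_s"])
for c in("wrist","top"):
  if c=="top": im,d=get_image("top");P=cloud("top",d)
  for t in("vee_block","bay_vee","keeper_vee_pin","flat_block"):
    for r in regions_of(c,t)[:1]:
      m=r["mask"]&(d>0);q=P[m];print(c,t,r["score"],r["pixel"],m.sum(),np.median(q,0).round(1),np.percentile(q,1,0).round(),np.percentile(q,99,0).round())
```

```text
[ 409.33496882 -144.0058189   454.54497368] [ 9.93395470e-01 -1.14740612e-01 -1.17657612e-04 -1.31484564e-04] [ 489.54166799 -163.32390327  423.86886817] 3.025
wrist vee_block 0.67 [286.2, 155.3] 8240 [ 453.5 -114.3   44.7] [ 405. -163.   18.] [498. -71.  50.]
wrist bay_vee 0.68 [221.0, 18.9] 1260 [584.3 -90.3  33. ] [ 567. -126.    2.] [609. -62.  77.]
wrist keeper_vee_pin 0.9 [237.3, 21.1] 806 [ 578.6 -108.6   32.7] [ 567. -126.    2.] [592. -73.  78.]
top vee_block 0.72 [357.1, 278.5] 1440 [ 454.  -120.9   42.9] [ 411. -164.    7.] [501. -73.  52.]
top bay_vee 0.6 [358.6, 175.9] 1642 [ 695.  -127.5   59.7] [ 573. -184.   -0.] [735. -74.  93.]
top keeper_vee_pin 0.32 [449.0, 226.5] 53 [ 581.3 -335.8   46.9] [ 576. -342.   24.] [ 588. -305.   78.]
top flat_block 0.69 [452.0, 205.9] 1575 [ 631.8 -343.4   48.4] [ 589. -389.   21.] [ 679. -301.   53.]
```

View pics/w1.png

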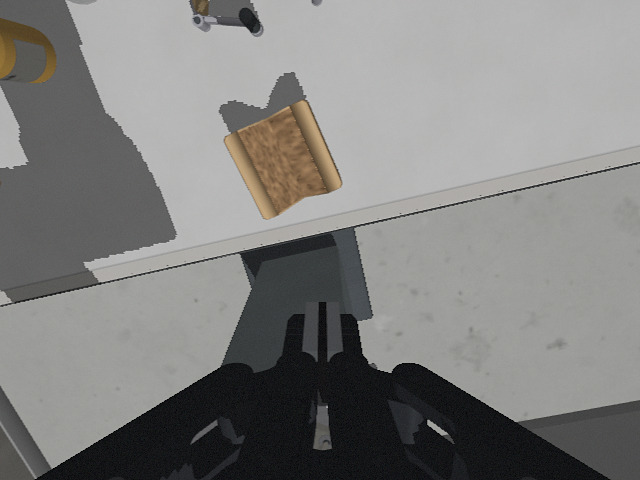

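The wrist view shows the block at (285,160) and the V keeper's hinge and pin at (200,18) and (250,20). I'll move forward to see the whole rack.

Emit:
move_arm --pt "0 0 0.09 40 -5 0 1" --pt "0 0 0.09 40 -5 0 1" --pt "0 0 0 30 -5 0 1" --pt "0 0 0 0 0 0 1" --pt "0 0 0 0 0 0 1"

```text
time_s: 4.1
eef_pos: [519.5, -159.6, 454.6]
tool_rot: [1.0, -0.025, -0.0, 0.0]
ft_force: [-0.5, -0.4, 0.3]
opening: -0.0
grip_force: 0.0
```

```bash
cat > fit.py <<'E'
from h import *
from scipy.optimize import least_squares
def blockfit(P,box,zlo=46,zhi=51):
    m=(P[...,0]>box[0])&(P[...,0]<box[1])&(P[...,1]>box[2])&(P[...,1]<box[3])&(P[...,2]>zlo)&(P[...,2]<zhi)
    (c,wh,a)=cv2.minAreaRect(P[m][:,:2].astype(np.float32)); a=(a+45)%90-45
    return np.round(c,1),np.round(wh,1),round(a,2),int(m.sum())
def rackfit(P):
    # label plane, three bays: z-54 = 38/43*(x'-45)
    z=P[...,2];m=(z>58)&(z<90)&(P[...,0]>640)&(P[...,0]<760)&(P[...,1]>-405)&(P[...,1]<-75)
    q=P[m]
    f=lambda p:(np.cos(p[1])*(q[:,0]-p[0])+np.sin(p[1])*(q[:,1]+130)-45-(q[:,2]-54)*43/38)
    r=least_squares(f,[632,0],loss="soft_l1",x_scale=[1,.01]);return r.x,len(q),np.median(abs(r.fun))
E
python3 - <<'E'
from fit import *
i=camera_info("wrist");im,d=get_image("wrist");save(im,"pics/w2.png");P=cloud("wrist",d,i);np.save("w2.npy",P)
s=read_state();print(s["eef_pos"],s["tool_rot"],s["time_s"])
T=np.load("top1.npy")
for n,Q in(("top",T),("w1",np.load("w1.npy")),("w2",P)):
    print(n)
    try: print(" vee",blockfit(Q,(390,515,-180,-60)))
    except Exception as e:print(e)
    try: print(" flat",blockfit(Q,(588,676,-400,-290)))
    except Exception as e:print(e)
    try: print(" rack x,yaw at y=-130",rackfit(Q))
    except Exception as e:print(e)
    # cheeks: y histogram at z 36..43, x 590..660
    m=(Q[...,2]>36)&(Q[...,2]<43)&(Q[...,0]>590)&(Q[...,0]<675)&(Q[...,1]>-260)&(Q[...,1]<-60)
    h,b=np.histogram(Q[m][:,1],bins=np.arange(-260,-60,4));print([(int(x),int(k)) for x,k in zip(b,h) if k>3])
    m=(Q[...,2]>55)&(Q[...,2]<80)&(Q[...,0]>540)&(Q[...,0]<600)&(Q[...,1]>-280)&(Q[...,1]<-40)
    for lo,hi in((-280,-180),(-180,-40)):
        k=Q[m];k=k[(k[:,1]>lo)&(k[:,1]<hi)];print(" pin",len(k),k[:,:2].min(0) if len(k) else 0,k[:,:2].max(0) if len(k) else 0)
    for t in():pass
for r in regions_of("wrist","keeper_vee_pin")[:1]:print(r["score"],r["pixel"])
E
```

```text
[ 519.19559803 -159.50962505  455.0241442 ] [ 9.99677781e-01 -2.53830544e-02  1.84199141e-04  3.31137474e-05] 4.15
top
 vee (array([ 452.6, -118.6]), array([89.4, 87.9]), 11.23, 509)
 flat (array([ 632.6, -344.5]), array([88.7, 86.7]), -0.28, 1097)
 rack x,yaw at y=-130 (array([ 6.42189189e+02, -3.22130009e-02]), 2290, np.float64(1.908181412659335))
[(-192, 39), (-188, 54), (-184, 40), (-180, 45), (-84, 40), (-80, 47), (-76, 11)]
 pin 29 [ 578.7925246  -237.33513146] [ 590.25017456 -226.43009181]
 pin 26 [ 569.05479995 -128.32861914] [ 579.63461414 -116.65547506]
w1
 vee (array([ 451.1, -116.2]), array([90.2, 88. ]), 10.77, 3906)
 flat (array([0., 0.]), array([0., 0.]), 0.0, 0)
 rack x,yaw at y=-130 (array([632.,   0.]), 0, np.float64(nan))
[(-80, 16), (-76, 79), (-72, 29)]
 pin 0 0 0
 pin 278 [ 567.12772309 -126.23383741] [ 579.07406256 -114.64788184]
w2
 vee (array([ 451.3, -116.1]), array([90.8, 88.4]), 10.52, 3012)
 flat (array([ 632. , -343.4]), array([90.7, 88. ]), -0.01, 10485)
 rack x,yaw at y=-130 (array([ 6.38720723e+02, -4.28830647e-02]), 10, np.float64(0.7709646559250829))
[(-192, 92), (-188, 384), (-184, 421), (-180, 411), (-176, 71), (-84, 176), (-80, 385), (-76, 193), (-72, 31)]
 pin 193 [ 577.25764339 -236.49136662] [ 588.74504872 -224.49424187]
 pin 169 [ 568.25914751 -126.20200255] [ 579.12172956 -114.77057192]
0.79 [269.7, 135.2]
  return _methods._mean(a, axis=axis, dtype=dtype,
  ret = ret.dtype.type(ret / rcount)
```

View pics/w2.png

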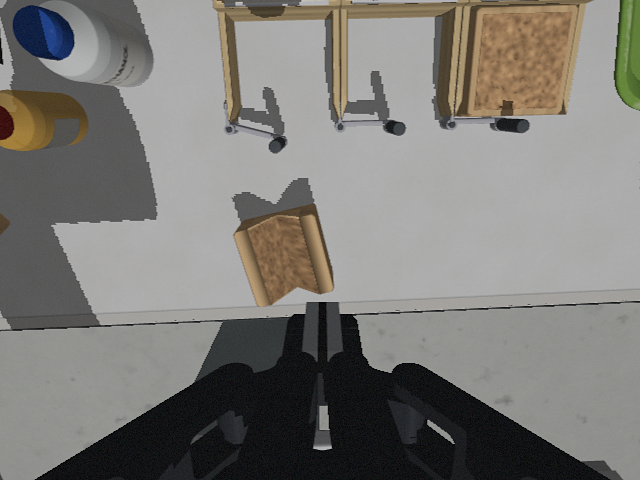

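Run:
```python
from fit import *
for n in("w2","top1"):
    Q=np.load(n+".npy")
    for lo,hi in((-95,-60),(-200,-170),(-310,-280),(-410,-385)):
        m=(Q[...,2]>37)&(Q[...,2]<43)&(Q[...,0]>600)&(Q[...,0]<672)&(Q[...,1]>lo)&(Q[...,1]<hi);k=Q[m]
        if len(k)<10:continue
        c=np.polyfit(k[:,0]-632,k[:,1],1);w=k[:,1]-np.polyval(c,k[:,0]-632);print(n,"cheek slope,y@632",c.round(4),np.percentile(w,[3,97]).round(1),len(k))
    # back-wall top front edge: z 52..56
    m=(Q[...,2]>51.5)&(Q[...,2]<57)&(Q[...,0]>660)&(Q[...,0]<700)&(Q[...,1]>-400)&(Q[...,1]<-70);k=Q[m]
    e=[]
    for y in range(-395,-75,8):
        s=k[(k[:,1]>y)&(k[:,1]<y+8)]
        if len(s)>3:e.append((y+4,np.percentile(s[:,0],10)))
    e=np.array(e);print("wall",len(e),np.polyfit(e[:,0]+130,e[:,1],1).round(3))
    m=(Q[...,2]>60)&(Q[...,2]<80)&(Q[...,0]>540)&(Q[...,0]<600);k=Q[m]
    for lo,hi in((-360,-300),(-280,-180),(-180,-40)):
        s=k[(k[:,1]>lo)&(k[:,1]<hi)];print("pin",(s.min(0)+s.max(0))[:2]/2,np.ptp(s,0)[:2])
    m=(Q[...,2]>16)&(Q[...,2]<45)&(Q[...,0]>560)&(Q[...,0]<588)&(Q[...,1]>-85)&(Q[...,1]<-60);s=Q[m];print("hinge area",s.min(0),s.max(0))
```

```text
w2 cheek slope,y@632 [-5.2700e-02 -7.7546e+01] [-3.4  4. ] 664
w2 cheek slope,y@632 [-3.500000e-02 -1.818474e+02] [-6.5  6.4] 1243
w2 cheek slope,y@632 [-2.820000e-02 -2.907184e+02] [-9.   7.5] 1534
w2 cheek slope,y@632 [-3.080000e-02 -3.943242e+02] [-3.   2.7] 554
wall 40 [3.3000e-02 6.8618e+02]
pin [ 579.28073855 -337.7071626 ] [11.68898627 12.06349988]
pin [ 583.00134606 -230.49280425] [11.48740533 11.99712475]
pin [ 573.69043854 -120.48628723] [10.86258205 11.43143062]
hinge area [584.09316376 -84.97190373  17.2155691 ] [587.98930292 -67.97634366  40.7237054 ]
top1 cheek slope,y@632 [-5.75000e-02 -7.92348e+01] [-3.1  3.4] 69
top1 cheek slope,y@632 [-3.580000e-02 -1.838663e+02] [-6.1  6.3] 147
top1 cheek slope,y@632 [-2.140000e-02 -2.927005e+02] [-9.1  7.5] 174
top1 cheek slope,y@632 [-2.970000e-02 -3.960334e+02] [-3.7  3.3] 80
wall 40 [4.50000e-02 6.88461e+02]
pin [ 581.27628225 -340.02054853] [11.25024352 11.71191297]
pin [ 584.52134958 -232.00394125] [11.45764996 10.66238042]
pin [ 574.34470705 -122.4920471 ] [10.57981419 11.67314409]
hinge area [584.8447252  -84.14074147  23.46902853] [587.93129571 -72.12776817  37.81262943]
```

Emit:
move_arm --pt "0 0 0.016 27 20 0 -1" --pt "0 0 0 27.5 19 0 -1" --pt "0 0 0 0 0 -58 -1" --pt "0 0 0 0 0 -58 -1" --pt "0 0 0 0 0 -58 -1" --pt "0 0 0 0 0 -58 -1" --pt "0 0 0 0 0 0 -1" --newtons 20

```text
time_s: 5.08
eef_pos: [571.9, -120.5, 219.3]
tool_rot: [1.0, -0.018, -0.005, -0.0]
ft_force: [0.2, -0.2, 0.9]
opening: 85.3
grip_force: 0.0
```

```bash
python3 - <<'E'
import numpy as np
a=[0.283]+list(np.arange(0.45,2.06,0.2));y=-0.0345
p=50*np.array([[-np.sin(t),-np.cos(t)] for t in a]);M=np.array([[np.cos(y),-np.sin(y)],[np.sin(y),np.cos(y)]])
w=p@M.T;print(np.diff(w,axis=0).round(1).tolist(),w[-1]+[589.4,-72.7])
E
python3 -c "
from h import *
im,d=get_image('wrist');save(im,'pics/w3.png')"
```

```text
[[-7.7, 3.3], [-8.3, 5.5], [-7.1, 7.1], [-5.5, 8.3], [-3.8, 9.2], [-1.8, 9.8], [0.1, 10.0], [2.1, 9.8], [4.0, 9.1]] [545.85347615 -48.12968741]
```

View pics/w3.png

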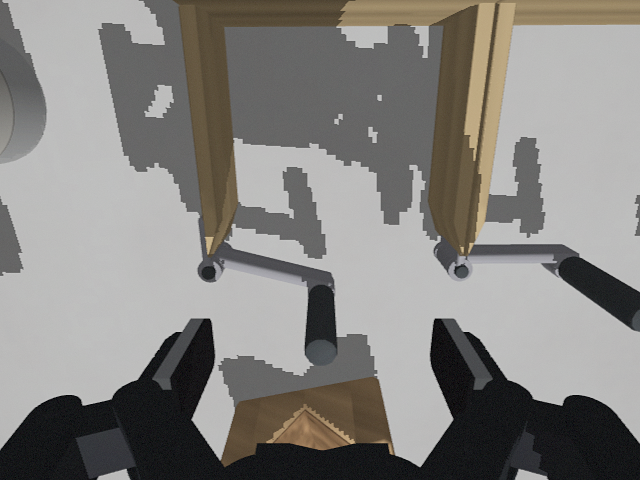

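The pin's top is at (320,350), centred between the pads. I'll grip it and swing the keeper out.

Emit:
move_arm --pt "0 0 0 0 0 0 1" --pt "0 0 0 0 0 0 1" --pt "0 0 0 0 0 0 1" --pt "0 0 0 0 0 0 1" --pt "0 0 0 0 0 0 1" --newtons 20

```text
time_s: 5.75
eef_pos: [574.6, -120.3, 223.3]
tool_rot: [1.0, -0.017, 0.001, -0.0]
ft_force: [-0.1, 2.5, 4.0]
opening: 11.2
grip_force: 20.7
```

Emit:
move_arm --pt "0 0 0 -7.7 3.3 0 1" --pt "0 0 0 -8.3 5.5 0 1" --pt "0 0 0 -7.1 7.1 0 1" --pt "0 0 0 -5.5 8.3 0 1" --pt "0 0 0 -3.8 9.2 0 1" --pt "0 0 0 -1.8 9.8 0 1" --pt "0 0 0 0 10 0 1" --pt "0 0 0 2.1 9.8 0 1"

```text
time_s: 6.75
eef_pos: [540.2, -57.7, 222.6]
tool_rot: [1.0, -0.018, -0.002, 0.001]
ft_force: [-4.4, -2.9, 6.1]
opening: 11.0
grip_force: 21.5
```

Emit:
move_arm --pt "0 0 0 0 0 0 0.2" --pt "0 0 0 0 0 0 0.2" --pt "0 0 0 0 0 30 0.2" --pt "0 0 0 0 0 30 0.2" --pt "0 0 0.11 -45 -30 0 1" --pt "0 0 0.11 -45 -28.4 0 1" --pt "0 0 0 0 0 0 1" --pt "0 0 0 0 0 0 1"

```text
time_s: 7.75
eef_pos: [452.2, -116.1, 282.8]
tool_rot: [0.996, 0.092, 0.0, -0.0]
ft_force: [0.3, 0.9, -0.8]
opening: 0.1
grip_force: 0.0
```

Run:
```python
from fit import *
i=camera_info("top");im,d=get_image("top");T=cloud("top",d);k=T[(T[...,2]>58)&(T[...,2]<82)&(T[...,0]>510)&(T[...,0]<600)&(T[...,1]>-180)&(T[...,1]<-20)]
print("pin",len(k),k[:,:2].min(0) if len(k) else 0,k[:,:2].max(0) if len(k) else 0)
s=read_state();print(s["eef_pos"],2*np.arctan2(s["tool_rot"][1],s["tool_rot"][0]))
```

```text
pin 21 [537.88127485 -64.9478873 ] [547.14544076 -55.83915388]
[ 452.66336394 -115.85577623  282.69512884] 0.18470082249516387
```

Emit:
move_arm --pt "0 0 0 0 0 -40 1" --pt "0 0 0 0 0 -32 1" --pt "0 0 0 0 0 0 1" --pt "0 0 0 0 0 0 0.7" --pt "0 0 0 0 0 0 0.7" --pt "0 0 0 0 0 0 0.7" --newtons 20

```text
time_s: 8.55
eef_pos: [452.6, -115.9, 211.6]
tool_rot: [0.996, 0.093, 0.001, 0.0]
ft_force: [0.6, 0.4, -0.2]
opening: 12.6
grip_force: 0.0
```

Emit:
move_arm --pt "0 0 0 0 0 0 0.55" --pt "0 0 0 0 0 0 0.5" --pt "0 0 0 0 0 0 0.5" --pt "0 0 0 0 0 0 0.5" --newtons 20

```text
time_s: 9.05
eef_pos: [452.2, -116.0, 210.7]
tool_rot: [0.996, 0.092, -0.0, 0.0]
ft_force: [0.8, 0.6, 1.1]
opening: 21.7
grip_force: 0.0
```

Emit:
move_arm --pt "0 0 0 0 0 -3 0.5" --pt "0 0 0 0 0 -2 0.5" --pt "0 0 0 0 0 0 0.5"

```text
time_s: 9.43
eef_pos: [452.5, -116.2, 208.9]
tool_rot: [0.996, 0.093, 0.001, 0.001]
ft_force: [-10.0, 2.2, 30.2]
opening: 21.7
grip_force: 14.8
```

Emit:
move_arm --pt "0 0 0 0 0 1.5 0.5" --pt "0 0 -0.055 0 -1.5 0 0.5" --pt "0 0 -0.055 0 -1.5 0 0.5" --pt "0 0 -0.055 0 -1.5 0 0.5" --pt "0 0 -0.055 0 -1.4 0 0.5" --pt "0 0 0 0 0 0 0.5"

```text
time_s: 10.18
eef_pos: [454.4, -121.6, 209.3]
tool_rot: [1.0, -0.017, 0.004, 0.0]
ft_force: [1.5, 3.1, 9.2]
opening: 21.3
grip_force: 7.9
```

Emit:
move_arm --pt "0 0 0 0 0 30 0.4" --pt "0 0 0 -30 0 50 0.3" --pt "0 0 0 -50 0 50 0.2" --pt "0 0 0 -30 0 50 0.2" --pt "0 0 0 0 0 0 0.2"

```text
time_s: 10.8
eef_pos: [347.1, -122.1, 385.4]
tool_rot: [1.0, -0.017, 0.005, -0.0]
ft_force: [-0.2, 0.1, -0.8]
opening: 34.2
grip_force: 0.0
```

Run:
```python
from fit import *
i=camera_info("wrist");im,d=get_image("wrist");P=cloud("wrist",d,i)
print(blockfit(P,(390,515,-180,-60)))
s=read_state();print(s["eef_pos"],2*np.arctan2(s["tool_rot"][1],s["tool_rot"][0]),s["opening"])
im,d=get_image("top");print("top",blockfit(cloud("top",d),(390,515,-180,-60)))
```

```text
(array([ 453.1, -121.4]), array([89.9, 88. ]), 0.16, 7062)
[ 347.51123345 -121.88740916  383.09162736] -0.034696619752711176 34.36628275089546
top (array([ 454.6, -123.1]), array([87.6, 85.8]), 0.65, 544)
```

Emit:
move_arm --pt "0 0 0 37.5 2.2 0 -0.05" --pt "0 0 0 0 0 -55 -0.05" --pt "0 0 0 0 0 -55 -0.05" --pt "0 0 0 0 0 -50 -0.05" --pt "0 0 0 0 0 -30 -0.05" --pt "0 0 0 0 0 -13 -0.05" --pt "0 0 0 0 0 0 -0.05"

```text
time_s: 11.78
eef_pos: [384.7, -119.7, 176.3]
tool_rot: [1.0, -0.017, -0.003, 0.0]
ft_force: [-0.2, 0.2, 0.8]
opening: 44.8
grip_force: 0.0
```

Emit:
move_arm --pt "0 0 0 10 -0.35 2 -0.05" --pt "0 0 0 15 -0.5 0 -0.05" --pt "0 0 0 15 -0.5 0 -0.05" --pt "0 0 0 15 -0.5 0 -0.05" --pt "0 0 0 15 -0.55 0 -0.05" --pt "0 0 0 15 -0.5 0 -0.05" --pt "0 0 0 5 -0.2 0 -0.05" --pt "0 0 0 0 0 0 -0.05"

```text
time_s: 12.78
eef_pos: [476.4, -122.8, 180.5]
tool_rot: [1.0, -0.017, 0.001, 0.0]
ft_force: [0.1, 0.1, 0.2]
opening: 44.5
grip_force: 0.0
```

Run:
```python
from fit import *
im,d=get_image("top");T=cloud("top",d);print("top",blockfit(T,(480,585,-180,-75)))
i=camera_info("wrist");im,d=get_image("wrist");P=cloud("wrist",d,i);save(im,"pics/w4.png")
print(blockfit(P,(480,585,-180,-75)));print(read_state()["eef_pos"])
```

```text
top (array([ 554.2, -128. ]), array([46.6, 88.5]), 0.81, 224)
(array([ 527.5, -125.2]), array([88.6, 96.6]), -1.99, 48000)
[ 475.88935305 -122.72255162  180.53293773]
```

View pics/w4.png

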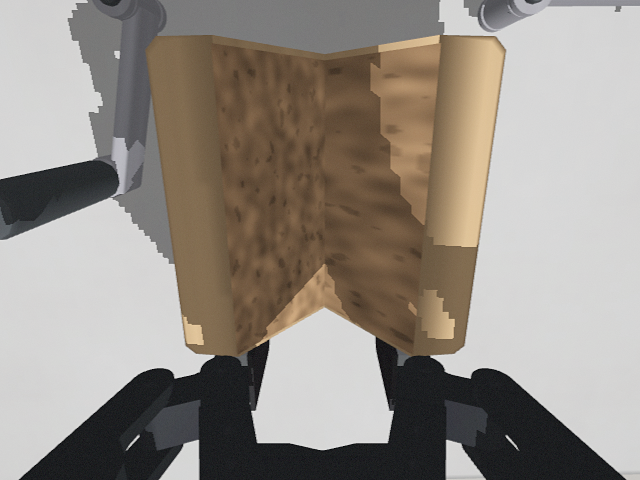

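The block is squared up and centred, with its front edges at (150,45) and (505,45), and the keeper is clear on the left. I'll push it in.

Emit:
move_arm --pt "0 0 0 12 -0.4 0 -0.05" --pt "0 0 0 12 -0.4 0 -0.05" --pt "0 0 0 12 -0.4 0 -0.05" --pt "0 0 0 12 -0.4 0 -0.05" --pt "0 0 0 12 -0.4 0 -0.05" --pt "0 0 0 12 -0.4 0 -0.05" --pt "0 0 0 12 -0.4 0 -0.05" --pt "0 0 0 12 -0.5 0 -0.05"

```text
time_s: 13.88
eef_pos: [572.3, -126.1, 180.4]
tool_rot: [1.0, -0.017, 0.0, 0.0]
ft_force: [-4.2, 1.1, 4.0]
opening: 44.7
grip_force: 2.4
```

Emit:
move_arm --pt "0 0 0 4 -0.1 0 -0.05" --pt "0 0 0 3 -0.1 0 -0.05" --pt "0 0 0 2 -0.1 0 -0.05" --pt "0 0 0 0 0 0 -0.05"

```text
time_s: 14.38
eef_pos: [580.6, -126.4, 180.4]
tool_rot: [1.0, -0.017, 0.0, 0.0]
ft_force: [-2.2, 0.1, 2.7]
opening: 44.8
grip_force: 1.1
```

Emit:
move_arm --pt "0 0 0 2 -0.1 0 -0.05" --pt "0 0 0 2 0 0 -0.05" --pt "0 0 0 1 -0.1 0 -0.05" --pt "0 0 0 0 0 0 -0.05"

```text
time_s: 14.88
eef_pos: [585.6, -126.6, 180.4]
tool_rot: [1.0, -0.017, 0.0, -0.0]
ft_force: [-2.6, -0.3, 2.8]
opening: 45.0
grip_force: 1.5
```

Emit:
move_arm --pt "0 0 0 1 0 0 -0.05" --pt "0 0 0 1 0 0 -0.05" --pt "0 0 0 0 0 0 -0.05"

```text
time_s: 15.25
eef_pos: [587.3, -126.6, 180.4]
tool_rot: [1.0, -0.017, -0.0, 0.0]
ft_force: [-6.6, -0.8, 4.0]
opening: 45.0
grip_force: 2.3
```

Emit:
move_arm --pt "0 0 0 1 0 0 -0.05" --pt "0 0 0 1 0 0 -0.05" --pt "0 0 0 0 0 0 -0.05"

```text
time_s: 15.62
eef_pos: [587.9, -126.6, 180.4]
tool_rot: [1.0, -0.017, -0.002, -0.0]
ft_force: [-11.8, 1.4, 9.2]
opening: 45.1
grip_force: 5.3
```

Emit:
move_arm --pt "0 0 0 1 0 0 -0.05" --pt "0 0 0 0 0 0 -0.05" --pt "0 0 0 -15 0.5 0 -0.05" --pt "0 0 0 -10 0.5 0 -0.05" --pt "0 0 0 0 0 60 -0.3" --pt "0 0 0 0 0 50 -0.5" --pt "0 0 0 0 0 0 -0.5" --pt "0 0 0 0 0 0 -0.5"

```text
time_s: 16.62
eef_pos: [565.5, -125.4, 290.0]
tool_rot: [1.0, -0.017, 0.0, -0.0]
ft_force: [-1.3, 0.1, -1.1]
opening: 63.9
grip_force: 0.0
```

Run:
```python
from fit import *
s=read_state();i=camera_info("wrist");im,d=get_image("wrist");P=cloud("wrist",d,i);save(im,"pics/w5.png")
print(s["eef_pos"],blockfit(P,(580,684,-174,-83)))
im,d=get_image("top");T=cloud("top",d);print(blockfit(T,(580,684,-174,-83)))
k=T[(T[...,2]>58)&(T[...,2]<82)&(T[...,0]>500)&(T[...,0]<570)&(T[...,1]>-90)&(T[...,1]<-20)];print("pin",len(k),k.min(0),k.max(0))
```

```text
[ 565.51798038 -125.42395105  290.03599187] (array([ 640.6, -129.3]), array([88.3, 89.5]), -1.95, 13352)
(array([0., 0.]), array([0., 0.]), 0.0, 0)Traceback (most recent call last):
  File "<stdin>", line 5, in <module>
    return umr_minimum(a, axis, None, out, keepdims, initial, where)
ValueError: zero-size array to reduction operation minimum which has no identity
```

View pics/w5.png

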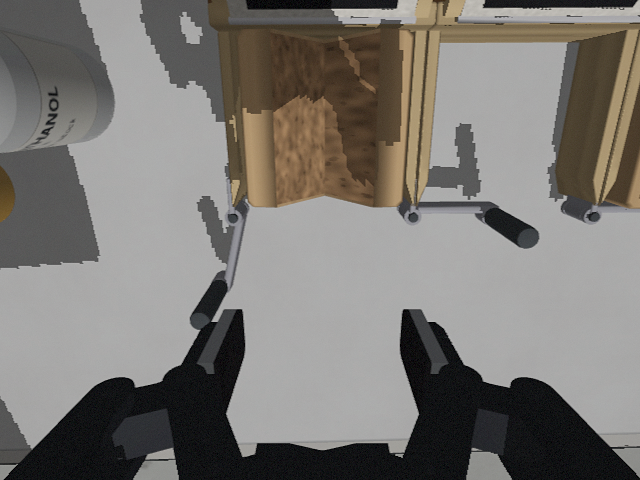

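The block sits home against the back wall at (320,32). The keeper's pin is at (205,305). Next I'll grip it and swing the keeper shut.

Emit:
move_arm --pt "0 0 0 -12 33 0 -1" --pt "0 0 0 -12.5 34 0 -1" --pt "0 0 0 0 0 0 -1" --pt "0 0 0 0 0 -35 -1" --pt "0 0 0 0 0 -33 -1" --pt "0 0 0 0 0 0 -1"

```text
time_s: 17.48
eef_pos: [539.9, -59.2, 219.3]
tool_rot: [1.0, -0.018, -0.004, 0.001]
ft_force: [0.2, -0.0, -0.1]
opening: 85.5
grip_force: 0.0
```

Emit:
move_arm --pt "0 0 0 0 0 0 1" --pt "0 0 0 0 0 0 1" --pt "0 0 0 0 0 0 1" --pt "0 0 0 0 0 0 1" --pt "0 0 0 0 0 0 1" --newtons 20

```text
time_s: 18.1
eef_pos: [541.1, -58.5, 222.9]
tool_rot: [1.0, -0.017, 0.0, -0.0]
ft_force: [-2.0, 1.6, 3.0]
opening: 11.0
grip_force: 20.8
```

Run:
```python
from h import *
s=read_state();print(s["eef_pos"],s["opening"],s["grip_force"])
y=-0.0345;M=np.array([[np.cos(y),-np.sin(y)],[np.sin(y),np.cos(y)]])
r=M.T@(s["eef_pos"][:2]-[589.4,-72.7]);a=np.arctan2(-r[0],-r[1]);print("angle",a,np.hypot(*r))
t=np.linspace(a,0.02,11);w=50*np.c_[-np.sin(t),-np.cos(t)]@M.T;print(np.diff(w,axis=0).round(1).tolist(),w[-1]+[589.4,-72.7])
```

```text
[541.08057513 -58.50308003 222.9080727 ] 10.98923543494759 20.77313929796219
angle 1.822068206966211 50.36188396200105
[[-1.7, -8.8], [-0.1, -9.0], [1.5, -8.9], [3.0, -8.5], [4.5, -7.8], [5.8, -6.9], [7.0, -5.7], [7.9, -4.4], [8.5, -2.9], [8.9, -1.3]] [ 586.67634879 -122.62576213]
```

Emit:
move_arm --pt "0 0 0 -1.7 -8.8 0 1" --pt "0 0 0 -0.1 -9 0 1" --pt "0 0 0 1.5 -8.9 0 1" --pt "0 0 0 3 -8.5 0 1" --pt "0 0 0 4.5 -7.8 0 1" --pt "0 0 0 5.8 -6.9 0 1" --pt "0 0 0 7 -5.7 0 1" --pt "0 0 0 7.9 -4.4 0 1"

```text
time_s: 19.1
eef_pos: [569.3, -118.8, 222.3]
tool_rot: [1.0, -0.017, -0.0, -0.0]
ft_force: [-1.7, 5.3, 5.2]
opening: 10.9
grip_force: 21.3
```

Emit:
move_arm --pt "0 0 0 5 -1.7 0 1" --pt "0 0 0 4 -1.1 0 1" --pt "0 0 0 4 -0.8 0 1" --pt "0 0 0 3.4 -0.4 0 1" --pt "0 0 0 1 0 0 1" --pt "0 0 0 0 0 0 1"

```text
time_s: 19.85
eef_pos: [586.2, -122.5, 222.2]
tool_rot: [1.0, -0.017, -0.0, 0.0]
ft_force: [-2.8, 4.0, 4.0]
opening: 11.0
grip_force: 21.3
```

Emit:
move_arm --pt "0 0 0 1 0 0 1" --pt "0 0 0 1 0 0 1" --pt "0 0 0 0 0 0 1"

```text
time_s: 20.23
eef_pos: [588.0, -122.6, 222.2]
tool_rot: [1.0, -0.017, -0.001, 0.0]
ft_force: [-3.5, 3.0, 5.0]
opening: 11.1
grip_force: 21.4
```

Emit:
move_arm --pt "0 0 0 1 0 0 1" --pt "0 0 0 1 0 0 1" --pt "0 0 0 0 0 0 1"

```text
time_s: 20.6
eef_pos: [588.7, -122.6, 222.1]
tool_rot: [1.0, -0.018, -0.002, 0.0]
ft_force: [-8.6, 5.2, 8.6]
opening: 11.4
grip_force: 21.8
```

Emit:
move_arm --pt "0 0 0 0 0 0 0" --pt "0 0 0 0 0 0 0" --pt "0 0 0 0 0 0 0" --pt "0 0 0 0 0 40 0" --pt "0 0 0 -20 0 60 0" --pt "0 0 0 -50 0 60 0" --pt "0 0 0 -20 0 30 0" --pt "0 0 0 0 0 0 0"

```text
time_s: 21.6
eef_pos: [509.9, -122.9, 403.3]
tool_rot: [1.0, -0.017, 0.004, 0.0]
ft_force: [0.3, 0.4, -1.1]
opening: 42.7
grip_force: 0.0
```

Run:
```python
from fit import *
s=read_state();i=camera_info("wrist");im,d=get_image("wrist");Q=cloud("wrist",d,i);save(im,"pics/w6.png")
print(s["eef_pos"],s["time_s"],blockfit(Q,(580,684,-174,-83)))
m=(Q[...,2]>60)&(Q[...,2]<80)&(Q[...,0]>540)&(Q[...,0]<610);k=Q[m]
for lo,hi in((-360,-300),(-280,-180),(-180,-40)):
    q=k[(k[:,1]>lo)&(k[:,1]<hi)]
    if len(q):print("pin",(q.min(0)+q.max(0))[:2]/2,np.ptp(q,0)[:2])
```

```text
[ 509.88161134 -122.94557875  403.29211837] 21.6 (array([ 634.1, -129.3]), array([88.1, 75.8]), -2.06, 5690)
pin [ 579.26575318 -337.74485802] [11.23226124 12.46726159]
pin [ 582.74267704 -229.78893195] [11.89406774 11.50694125]
pin [ 586.17468745 -122.79509866] [11.4344145  11.29709978]
```

View pics/w6.png

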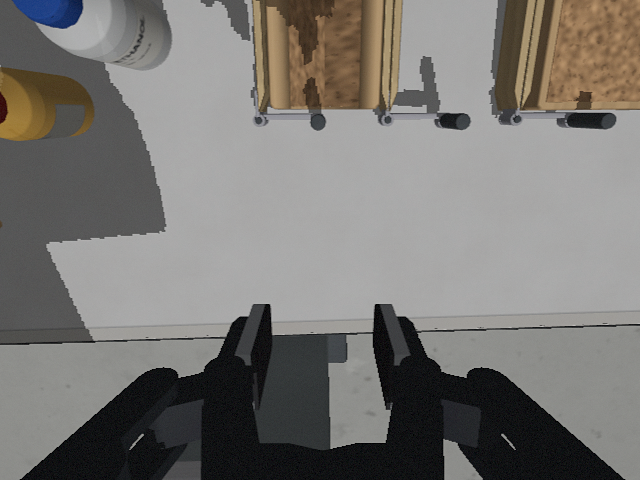

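All three pins line up at x = 579.3, 582.7 and 586.2, which fits the rack's slight turn, so the V keeper is fully shut. The block is home behind it.

```bash
python3 -c "
from bench import *
print(job_done())"
```

```text
the job is handed in; nothing more can be done
None
```

The V block is fully home in its bay with the keeper shut across the front, and the job was handed in at about 22 s of the 72 s allowed; the other bays, the bottles and the jug were left alone.

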